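Index the sample carousel to the reader and lock it

TASK

On the lab bench, turn the click-stop sample carousel by its black centre handle (which has a good deal of free play) until the orange-capped tube stands at the reader (the post with the red pointer) and the carousel rests in its click stop there; only then push the blue-topped locking bolt fully home. Do not touch the tray or its tubes, and leave the cup, jar, tip box and tray of spare caps around it where they stand.

Things in the scene. Friction and masses are not known exactly. Their poses are not given: they have to be found in the camera images.
- base: Fixed white round base of the carousel, 240 mm across and 38 mm high; origin at the centre of its underside on the turning axis, z up. The reader post (52 x 50 mm, 122 mm high, red pointer on top) stands on its +y side, 135 to 185 mm from the axis; the locking bolt lies in a low guide (42 mm high) on its -y side.
- carousel (a joint): Angle of the carousel about the base's vertical axis (rad), anticlockwise from above positive; turns either way, over a full turn. At 0 (or a whole turn) the orange tube is at the reader. Six spring click stops, at multiples of 1.047; breaking out of one takes about 0.2 N m, past half-way it falls into the next. It starts two or three stops from the reader.
- handle_grip (a point): Grip point of the black bar handle on the carousel's steel centre column: on the turning axis, 147 mm above the bench. The bar is 50 mm long along this point's x, 14 mm wide along its y, and reaches from 120 to 158 mm above the bench. Its drive is worn: it has about 40 degrees of free play on the carousel (up to 20 each way) before it drives it. Higher than the tubes.
- tray: White disc (200 mm across, top at 54 mm) turning with the carousel, with six upright tubes, caps 16 mm wide, tops at 114 mm, 88 mm from the axis: one orange, five purple. Origin on the axis at bench level; the orange cap is on its +y side. Not to be touched. Around it runs a steel lock ring with a notch for the bolt at each stop.
- orange_cap (a point): Centre of the top of the orange cap, 114 mm above the bench.
- reader_spot (a point): Fixed point in front of the reader where the top of the orange cap belongs: 88 mm from the axis on the base's +y side, 114 mm above the bench.
- bolt (a joint): Travel of the locking bolt (m): 0 is drawn back, 0.016 is fully home in a notch of the lock ring. It slides level along the base's +y, towards the turning axis, with about 3 N of friction, and stays where it is left. Unless the carousel sits in a click stop it runs against the lock ring after some 5 mm.
- bolt_grip (a point): Grip point on the bolt's upright post: on the post's axis, 104 mm above the bench; 172 mm from the turning axis on the base's -y side when the bolt is drawn back. The blue top of the post is 14 mm in diameter, from 81 to 117 mm above the bench; below it a 12 mm steel stem goes down to the bolt at 54 mm.
- cup: Loose specimen cup, orange lid, 62 mm across, 69 mm high; origin at the centre of its underside.
- reagent: Loose amber jar with a blue cap, 48 mm across, 100 mm high; origin under its centre.
- tipbox: Loose blue pipette-tip box, 87 x 122 mm, 67 mm high; origin under its centre.
- beads: Loose grey tray of spare caps, 100 x 140 mm, 30 mm high; origin under its centre.

How it is judged:
By the outcome, as a careful person would: the job done as asked, in the order asked, and still so for the second after the job is handed in, with the robot touching nothing.
It also fails if it takes over 67 s, if anything falls off the work surface, if the arm or the gripper's body presses on something with over 40 N, if the wrist force passes 120 N, or if a joint passes its speed limit or range.

ROBOT

A 7-joint arm with a two-finger parallel gripper is mounted at the origin on the work surface. World frame = base frame: x ahead of the robot, y to its left, z up, the work surface at z = 0. Lengths are in m, angles in degrees, forces in N, time in s.
With the tool pointing down it reaches from about 0.4 to 0.9 m from the base axis. Payload 5.6 kg.
Tool frame: the origin (TCP) lies at the very end of the fingers, on their centre line; the grasp point (between the pads) lies 19 mm behind it; z points along the fingers, y is the direction in which the jaws open and shut (so a half turn about z gives the same grasp; the last joint's range is limited). The gripper opens to 92 mm and grips with 3 to 60 N. Pads are 20 mm wide; open, the fingers measure 128 mm over their backs; the gripper's body (75 mm by 189 mm) begins 69 mm behind the grasp point.
Start: joints at [-70.818, 26.786, -0.665, 91.828, 0.344, 61.387, -3.226], TCP at [0.24, 0.604, 0.215] pointing down, gripper open.
Joint ranges: [-144.91, 144.91], [-17.63, 115.5], [-89.93, 88.59], [15.96, 139.68], [-74.01, 254.01], [8.47, 105.57], [-167.45, 167.45]. Speed limits (degrees/s): [147.25, 147.25, 180, 180, 180, 180, 180].

INTERFACE

Orientations are given as a 3x3 rotation matrix whose columns are the frame's x, y, z axes.
In Python, from plant import env gives the robot as it stands. The module is installed in compiled form; this text tells all that it offers.
- The arm moves only by the tool apply_moves, never from a script. Its argument "rows" is a list that holds one entry, the list of rows, each a list of 7 numbers: the turn, a rotation vector about the world's x, y, z in rad, then the shift along the world's x, y, z in m, then the opening, from 0 (shut) to 1 (fully open). In form: [[[rx, ry, rz, dx, dy, dz, jaw], ...]]. A call has 1 to 8 rows; each row shifts and turns the pose as measured when the row begins; what a row does not reach is not made up. A row lasts 1/10 s, in which the tool goes at most 50 mm and 8.59 degrees, less where a joint would pass 70% of its speed; a pose out of reach is approached as far as the arm can. A call is refused whole if a number of a shift passes 0.05 or a number of a turn 0.15, either way. A call with a gripper value outside its range is refused whole. The fingers move at their own pace and stop on an object; the grip force is fixed at half the most. Time passes only in rows, so rows that do not move let the fingers close. It gives the time, the measured TCP pose, the force and the opening at its end, in the units of the state.
- env.read_state(): the state, without advancing time (a new reading comes with each control period).
- env.camera(name): name is "scene" or "top" or "wrist"; returns the picture (400x640x3 uint8, blue, green, red); there is no depth.
- env.get_calibration(name): a dict with "intrinsics" (3x3 intrinsics, pixels), "xyz" and "rotation" of the camera in the world. Camera axes: x right, y down, z forward; pixel columns grow to the right and rows downward; lengths in m; the calibration is good to about 2 mm. A picture is of the moment at which its call begins: read the wrist's pose just before it. get_calibration takes no time and is no camera call; for the wrist camera it gives the pose at the moment of the call.
- env.finish_job(): hands the job in, once; it reports no verdict.
Trained networks look in the newest picture that a camera, given by its name, has taken for a name from the list of things; names that differ only in an ending like _2 or _b are one class to them, and where a whole thing is asked for, a point or a joint stands for the part that bears it (a point fixed in the world has none). Each returns a list of dicts, best first, with "score" (0 to 1); they miss things now and then, are a little off and sometimes report something else, mostly with a low value. They report only what shows in the picture. A call takes as long as a camera call.
- env.spot_in(target, camera): "point" ([column, row] in pixels, amid what is visible of it).
- env.trace(target, camera): "region" (400x640 bool, what is visible of it) and "point" ([column, row] in pixels, amid what is visible of it).
The state is a dict: "t": time; "joint_pos": joint angles; "dq": joint speeds; "effort": joint torques, N m; "position": TCP position; "orientation": TCP orientation; "contact_force": force on the tool from outside, world axes, zero at the start; "torque": the same for the moment, N m; "grip_width": finger opening in m.
Only numpy, scipy, OpenCV 4.12 (cv2) and the standard library are available. Lean on these libraries where they do the work, as an engineer would, in place of code of your own. Each camera call takes 0.05 s, during which the arm holds its last target. There are 200 camera calls.

## Working session

There is one attempt and no reset: what is moved stays moved. The work goes in short steps, Python scripts to look and compute and a tool call to move; the robot and the scene stay as the last step left them, time stands still between calls to the robot, and variables do not carry over. Pictures are saved under pics/ and viewed, about 8 in all and at most 12, crops included, and the job is handed in when it is done.

Besides the shell and the picture viewer there is one more tool, called after ">>>" as name(argument=value, ...), one argument or row to a line, values as JSON. apply_moves: Moves the arm, as the interface text tells. Its arguments: {"type":"object","properties":{"rows":{"type":"array","items":{"type":"array","items":{"type":"array","items":{"type":"number"}}}}},"required":["rows"]}

```bash
mkdir -p pics; cat > h.py <<'E'
import numpy as np, cv2
from plant import env
def ray(cam,px):
    c=env.get_calibration(cam); K=np.array(c["intrinsics"]); R=np.array(c["rotation"]); o=np.array(c["xyz"])
    return o, R@np.linalg.solve(K,[px[0],px[1],1.])
def at(cam,px,z):
    o,d=ray(cam,px); return o+d*(z-o[2])/d[2]
def proj(cam,p):
    c=env.get_calibration(cam); q=np.array(c["intrinsics"])@(np.array(c["rotation"]).T@(np.array(p)-np.array(c["xyz"]))); return q[:2]/q[2]
E
python3 - <<'E'
from h import *
s=env.read_state(); print(s)
for cam in ("top","scene"):
    im=env.camera(cam); cv2.imwrite(f"pics/{cam}0.png",im)
    print(cam,np.round(env.get_calibration(cam)["xyz"],3))
    for n,z in (("base",.038),("handle_grip",.158),("orange_cap",.114),("bolt_grip",.117),("tray",.054),("cup",.069),("reagent",.1),("tipbox",.067),("beads",.03)):
        for r in env.spot_in(n,cam)[:2]:
            print(n,round(r["score"],2),np.round(r["point"]),np.round(at(cam,r["point"],z),3))
E
```

```text
{'t': 0.0, 'joint_pos': array([-70.81637934,  26.83649785,  -0.66391672,  91.88005594,
         0.3445318 ,  61.38724099,  -3.22714778]), 'dq': array([-0.0754443 ,  0.01389361,  0.13984575,  0.00519902, -0.06212152,
        0.03536077,  0.0789308 ]), 'effort': array([-2.79434944e-04, -5.20576036e+01, -1.25722864e-02, -2.43741328e+01,
       -5.66546386e-02,  1.74918585e-02,  1.70229782e-04]), 'position': array([0.23964322, 0.60358456, 0.21364097]), 'orientation': array([[-9.29436743e-01,  3.68981124e-01, -5.21184680e-04],
       [ 3.68981464e-01,  9.29435200e-01, -1.69940911e-03],
       [-1.42642494e-04, -1.77180075e-03, -9.99998420e-01]]), 'contact_force': array([ 0.04234689, -0.39571499,  0.43838002]), 'torque': array([-0.00821384,  0.0447031 , -0.03598352]), 'grip_width': 0.09207174881249615}
top [ 0.339 -0.006  1.381]
base 0.97 [294. 216.] [0.559 0.066 0.038]
base 0.68 [294. 213.] [0.57  0.063 0.038]
handle_grip 0.66 [292. 207.] [0.569 0.061 0.158]
orange_cap 0.78 [294. 216.] [0.547 0.062 0.114]
orange_cap 0.73 [290. 206.] [0.578 0.071 0.114]
bolt_grip 0.45 [340. 197.] [ 0.592 -0.089  0.117]
tray 0.68 [295. 212.] [0.569 0.06  0.054]
cup 0.79 [316. 163.] [ 0.727 -0.028  0.069]
cup 0.65 [212. 241.] [0.499 0.334 0.069]
reagent 0.74 [244. 198.] [0.624 0.219 0.1  ]
tipbox 0.94 [209. 242.] [0.497 0.345 0.067]
beads 0.6 [448. 232.] [ 0.451 -0.444  0.03 ]
beads 0.24 [321. 163.] [ 0.735 -0.044  0.03 ]
scene [1.38  0.22  1.324]
base 0.67 [348. 222.] [0.577 0.068 0.038]
base 0.39 [302. 259.] [ 0.744 -0.036  0.038]
handle_grip 0.47 [350. 203.] [0.585 0.072 0.158]
orange_cap 0.66 [348. 222.] [0.626 0.078 0.114]
bolt_grip 0.73 [294. 217.] [ 0.654 -0.085  0.117]
tray 0.62 [344. 224.] [0.6   0.059 0.054]
cup 0.96 [302. 258.] [ 0.756 -0.029  0.069]
reagent 0.67 [398. 252.] [0.678 0.239 0.1  ]
tipbox 0.79 [437. 224.] [0.528 0.34  0.067]
beads 0.86 [213. 163.] [ 0.462 -0.453  0.03 ]
```

View pics/top0.png

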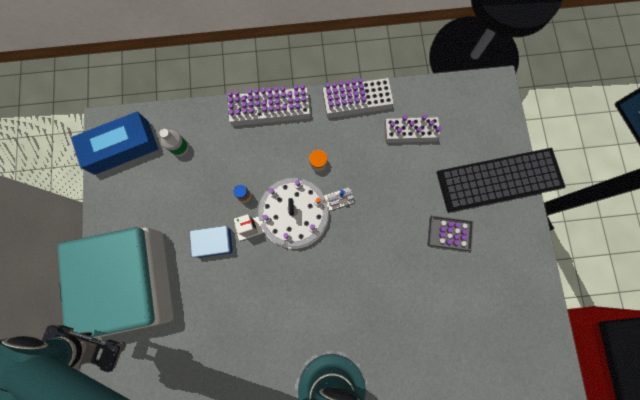

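View pics/scene0.png

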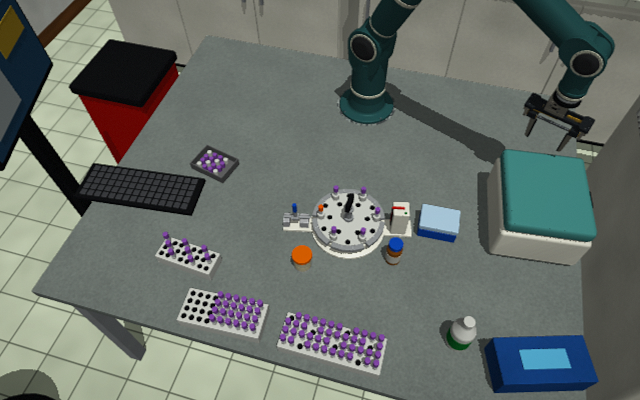

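The overviews show the carousel at about (293,212) in top. The reader with its red pointer is at (246,226), the bolt's blue top at (342,195), and the orange cap at about (319,200), near the bolt side. The networks' orange_cap hits are wrong, so I'll zoom in.

```bash
python3 - <<'E'
from h import *
T=cv2.imread("pics/top0.png"); S=cv2.imread("pics/scene0.png")
a=cv2.resize(T[155:260,225:365],None,fx=5,fy=5,interpolation=cv2.INTER_CUBIC)
b=cv2.resize(S[170:275,275:415],None,fx=5,fy=5,interpolation=cv2.INTER_CUBIC)
cv2.imwrite("pics/c.png",cv2.resize(np.hstack([a,b]),(800,300))); cv2.imwrite("pics/ct.png",a)
def blobs(im,lo,hi,box,cam,z,name):
    x0,y0,x1,y1=box
    hsv=cv2.cvtColor(im,cv2.COLOR_BGR2HSV)[y0:y1,x0:x1]
    n,l,st,c=cv2.connectedComponentsWithStats(cv2.inRange(hsv,lo,hi))
    for i in range(1,n):
        if st[i,4]>=4: p=c[i]+[x0,y0]; print(name,cam,st[i,4],np.round(p,1),np.round(at(cam,p,z),3))
for im,box,cam in((T,(230,165,360,260),"top"),(S,(275,170,415,270),"scene")):
    blobs(im,(120,60,40),(160,255,255),box,cam,.112,"purple")
    blobs(im,(5,150,120),(20,255,255),box,cam,.112,"orange")
    blobs(im,(105,150,60),(120,255,255),box,cam,.115,"blue")
    blobs(im,(0,0,0),(180,120,45),box,cam,.155,"black")
    blobs(im,(0,150,100),(4,255,255),box,cam,.122,"red")
    r=env.camera(cam)
    for n in("base","tray"):
        t=env.trace(n,cam)
        if t: 
            m=t[0]["region"].astype(np.uint8); c=max(cv2.findContours(m,0,2)[0],key=cv2.contourArea); print(n,cam,cv2.boundingRect(c),cv2.fitEllipse(c))
E
```

```text
purple top 18 [297.2 182.1] [0.656 0.041 0.112]
purple top 21 [271.1 190.4] [0.637 0.127 0.112]
purple top 20 [265.  216.9] [0.553 0.153 0.112]
purple top 16 [312.  226.5] [0.507 0.007 0.112]
purple top 17 [285.6 235.1] [0.489 0.093 0.112]
orange top 21 [317.7 165.4] [ 0.705 -0.031  0.112]
orange top 16 [317.5 200. ] [ 0.591 -0.019  0.112]
blue top 133 [239.9 191. ] [0.645 0.226 0.115]
blue top 13 [341.8 192. ] [ 0.608 -0.099  0.115]
blue top 24 [230.3 243. ] [0.482 0.267 0.115]
black top 51 [291.2 207.2] [0.568 0.065 0.155]
black top 5 [253.8 225.4] [0.523 0.184 0.155]
red top 17 [246.5 222. ] [0.542 0.211 0.122]
base top (233, 178, 120, 71) ((291.5865173339844, 213.39134216308594), (64.49298095703125, 108.03462982177734), 72.85311889648438)
tray top (263, 181, 60, 61) ((292.5151672363281, 211.72325134277344), (58.506473541259766, 59.07091522216797), 59.75995635986328)
purple scene 31 [335.6 188.4] [0.512 0.007 0.112]
purple scene 32 [363.1 189.7] [0.494 0.093 0.112]
purple scene 31 [377.  210.1] [0.559 0.152 0.112]
purple scene 31 [333.6 229.2] [0.66  0.041 0.112]
purple scene 32 [
[... 478 characters left out ...]
.155]
black scene 7 [329.4 216.7] [0.648 0.024 0.155]
black scene 11 [366.6 218.7] [0.626 0.131 0.155]
black scene 9 [390.3 220.6] [0.613 0.199 0.155]
black scene 9 [323.7 228.6] [0.692 0.019 0.155]
black scene 8 [372.5 230.8] [0.661 0.156 0.155]
black scene 9 [338.1 231.2] [0.689 0.061 0.155]
black scene 9 [357.7 232.6] [0.679 0.117 0.155]
black scene 8 [347.2 241.4] [0.715 0.095 0.155]
red scene 24 [398.  207.5] [0.539 0.212 0.122]
base scene (283, 185, 128, 74) ((347.9522705078125, 222.2179412841797), (66.89849090576172, 108.49801635742188), 91.02166748046875)
tray scene (316, 187, 64, 59) ((347.2168884277344, 217.4828643798828), (53.764869689941406, 62.75481414794922), 95.01482391357422)
```

View pics/ct.png

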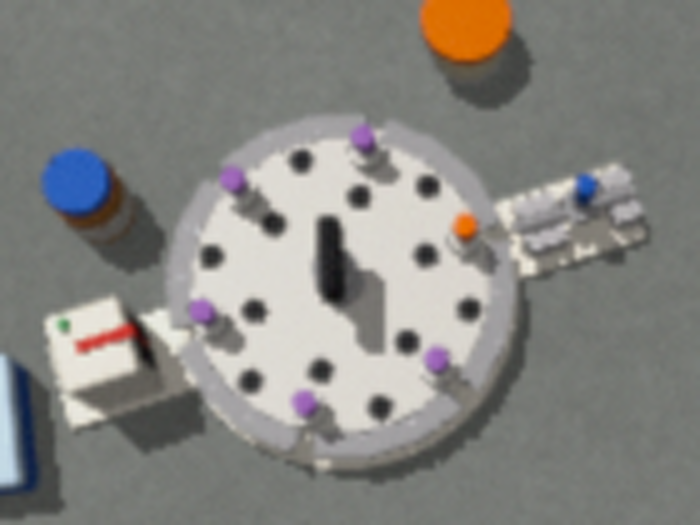

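>>> apply_moves(
  rows=[
    [[0, 0, 0, 0, 0, 0.05, 1], [0, 0, 0, 0, 0, 0.05, 1], [0, 0, 0, 0, 0, 0.05, 1], [0, 0, 0.14, 0, 0, 0.05, 1], [0, 0, 0.14, 0, 0, 0, 1], [0, 0, 0.14, 0, 0, 0, 1]],
  ],
)

```text
t: 1.9
position: [0.2387, 0.6011, 0.42]
orientation: [[-0.998, -0.056, 0.006], [-0.056, 0.998, -0.003], [-0.005, -0.004, -1.0]]
contact_force: [0.2, -0.7, -0.9]
grip_width: 0.0919
```

```bash
python3 - <<'E'
from h import *
s=env.read_state(); print(s["t"],s["position"],s["joint_pos"],s["orientation"].round(3))
def tri(p,q):
    o1,d1=ray("top",p);o2,d2=ray("scene",q)
    A=np.stack([d1,-d2],1); x=np.linalg.lstsq(A,o2-o1,rcond=None)[0]; return (o1+d1*x[0]+o2+d2*x[1])/2
print("box",tri((155,322),(503,152)).round(3),tri((145,230),(507,255)).round(3))
print("handle",tri((291.2,207.2),(348.9,202.2)),"red",tri((246.5,222),(398,207.5)),"bolt",tri((341.8,192),(294.1,207.5)))
E
```

```text
1.9 [0.23868076 0.60114789 0.41997926] [-68.59355031  19.96302624  -4.10573175  75.59645494   1.77354917
  84.58356304  20.6056732 ] [[-0.998 -0.056  0.006]
 [-0.056  0.998 -0.003]
 [-0.005 -0.004 -1.   ]]
box [0.269 0.493 0.165] [0.564 0.565 0.037]
handle [0.57105552 0.06521143 0.13878811] red [0.54102467 0.21130608 0.12461127] bolt [ 0.61073044 -0.09994726  0.10156189]
```

>>> apply_moves(
  rows=[
    [[0, 0, 0, 0.03, -0.048, 0, 1], [0, 0, 0, 0.03, -0.048, 0, 1], [0, 0, 0, 0.03, -0.048, 0, 1], [0, 0, 0, 0.03, -0.048, 0, 1], [0, 0, 0, 0.03, -0.048, 0, 1], [0, 0, 0, 0.03, -0.048, 0, 1], [0, 0, 0, 0.03, -0.048, 0, 1], [0, 0, 0, 0.03, -0.048, 0, 1]],
  ],
)

```text
t: 2.7
position: [0.4479, 0.2576, 0.4203]
orientation: [[-0.997, -0.075, 0.005], [-0.075, 0.997, 0.003], [-0.005, 0.002, -1.0]]
contact_force: [0.5, 1.3, -0.5]
grip_width: 0.092
```

>>> apply_moves(
  rows=[
    [[0, 0, 0, 0.03, -0.048, -0.03, 1], [0, 0, 0, 0.03, -0.048, -0.03, 1], [0, 0, 0, 0.03, -0.048, -0.02, 1], [0, 0, 0, 0, 0, 0, 1]],
  ],
)

```text
t: 3.1
position: [0.5221, 0.1344, 0.3579]
orientation: [[-0.998, -0.064, 0.011], [-0.064, 0.998, 0.004], [-0.011, 0.003, -1.0]]
contact_force: [1.4, 0.1, -0.1]
grip_width: 0.0915
```

```bash
python3 - <<'E'
from h import *
s=env.read_state(); print(s["t"],s["position"],s["joint_pos"],s["orientation"].round(3))
im=env.camera("wrist"); cv2.imwrite("pics/w1.png",im); print(env.get_calibration("wrist")["xyz"])
t=env.trace("handle_grip","wrist")
for r in t[:2]: print(r["score"],r["point"],at("wrist",r["point"],.15),cv2.minAreaRect(np.argwhere(r["region"])[:,::-1].astype(np.int32)))
E
```

```text
3.1 [0.52209331 0.13435059 0.35788363] [-32.02199206   8.48064017  15.97556088  98.24960506  -2.45022542
  72.93328387  78.13306783] [[-0.998 -0.064  0.011]
 [-0.064  0.998  0.004]
 [-0.011  0.003 -1.   ]]
[0.44774108 0.13150657 0.52746243]
0.83 [255.6, 214.3] [0.57214835 0.07488409 0.15      ] ((257.63934326171875, 214.46722412109375), (17.835542678833008, 45.72055435180664), 5.19442892074585)
```

View pics/w1.png

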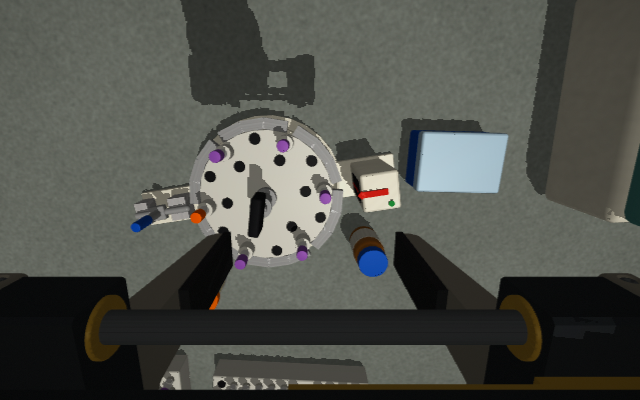

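The wrist view shows the bar handle at about (256,214), roughly along the picture's vertical, and the orange cap at (196,217) on the bolt side. I'll fit the bar's yaw.

```bash
cat >> h.py <<'E'
def hfit(cams,c0=(.5725,.067)):
    """cams: {name: picture}; fits axis xy and bar yaw (deg) to the black pixels"""
    from scipy.optimize import minimize
    ms={}
    for n,im in cams.items():
        p=proj(n,[*c0,.14]).round().astype(int); m=np.zeros(im.shape[:2],np.uint8)
        k=(im.max(2)<48).astype(np.uint8)
        nl,l,st,ce=cv2.connectedComponentsWithStats(k)
        i=min((i for i in range(1,nl) if st[i,4]>25),key=lambda i:np.hypot(*(ce[i]-p))); ms[n]=(l==i)
    def cost(v):
        a=np.radians(v[2]); e=np.array([np.cos(a),np.sin(a)]); f=np.array([-e[1],e[0]]); s=0
        for n,m in ms.items():
            pts=[proj(n,[*(np.array(v[:2])+i*.025*e+j*.007*f),z]) for i in(-1,1) for j in(-1,1) for z in(.12,.158)]
            h=np.zeros(m.shape,np.uint8); cv2.fillConvexPoly(h,cv2.convexHull((np.array(pts)*16).round().astype(np.int32)),1,shift=4)
            s-=(m&(h>0)).sum()/max(1,(m|(h>0)).sum())
        return s
    best=min(((cost((*c0,a)),a) for a in range(-90,90,5)))
    r=minimize(cost,(*c0,best[1]),method="Nelder-Mead",options=dict(initial_simplex=[(*c0,best[1]),(c0[0]+.006,c0[1],best[1]),(c0[0],c0[1]+.006,best[1]),(*c0,best[1]+8)]))
    return r.x,r.fun/len(ms)
E
python3 - <<'E'
from h import *
W=cv2.imread("pics/w1.png");T=cv2.imread("pics/top0.png");S=cv2.imread("pics/scene0.png")
for d in ({"wrist":W},{"top":T},{"scene":S},{"wrist":W,"top":T,"scene":S}): print(list(d),hfit(d))
hsv=cv2.cvtColor(W,cv2.COLOR_BGR2HSV)
n,l,st,c=cv2.connectedComponentsWithStats(cv2.inRange(hsv,(120,60,40),(160,255,255)))
print([ (at("wrist",c[i],.112).round(4)) for i in range(1,n) if 25<st[i,4]])
E
```

```text
['wrist'] (array([ 0.57522561,  0.07489445, -6.57650711]), np.float64(-0.8345021037868162))
['top'] (array([ 0.57411155,  0.0665612 , 10.37094907]), np.float64(-0.48598130841121495))Traceback (most recent call last):
  File "<stdin>", line 3, in <module>
  File "h.py", line 27, in hfit
    r=minimize(cost,(*c0,best[1]),method="Nelder-Mead",options=dict(initial_simplex=[(*c0,best[1]),(c0[0]+.006,c0[1],best[1]),(c0[0],c0[1]+.006,best[1]),(*c0,best[1]+8)]))
    res = _minimize_neldermead(fun, x0, args, callback, bounds=bounds,
                               **options)
    fsim[j] = func(sim[j])
              ~~~~^^^^^^^^
    fx = function(np.copy(x), *(wrapper_args + args))
  File "h.py", line 22, in cost
    pts=[proj(n,[*(np.array(v[:2])+i*.025*e+j*.007*f),z]) for i in(-1,1) for j in(-1,1) for z in(.12,.158)]
         ~~~~^^^^^^^^^^^^^^^^^^^^^^^^^^^^^^^^^^^^^^^^^^^^
  File "h.py", line 9, in proj
    c=env.get_calibration(cam); q=np.array(c["intrinsics"])@(np.array(c["rotation"]).T@(np.array(p)-np.array(c["xyz"]))); return q[:2]/q[2]
ValueError: time passes only in moves, steps and waits
```

>>> apply_moves(
  rows=[
    [[0, 0, 0, 0.025, -0.035, -0.02, 1], [0, 0, 0, 0.02, -0.03, -0.02, 1], [0, 0, 0, 0, 0, 0, 1], [0, 0, 0, 0, 0, 0, 1], [0, 0, 0, 0, 0, 0, 1]],
  ],
)

```text
t: 3.7
position: [0.5659, 0.0856, 0.3221]
orientation: [[-0.996, -0.089, 0.017], [-0.088, 0.996, 0.015], [-0.018, 0.013, -1.0]]
contact_force: [0.3, -0.3, -0.2]
grip_width: 0.092
```

```bash
python3 - <<'E'
s=open("h.py").read()
s=s.replace("def ray(","_c={}\ndef cal(n):\n    if n not in _c: _c[n]=env.get_calibration(n)\n    return _c[n]\ndef ray(").replace("c=env.get_calibration(cam)","c=cal(cam)")
open("h.py","w").write(s)
E
python3 - <<'E'
from h import *
s=env.read_state(); print(s["t"],s["position"],s["joint_pos"],s["orientation"].round(3),s["contact_force"])
cal("wrist"); W=env.camera("wrist"); cv2.imwrite("pics/w2.png",W)
T=cv2.imread("pics/top0.png");S=cv2.imread("pics/scene0.png")
for d in ({"wrist":W},{"top":T},{"scene":S},{"wrist":W,"top":T,"scene":S}): print(list(d),hfit(d))
hsv=cv2.cvtColor(W,cv2.COLOR_BGR2HSV)
n,l,st,c=cv2.connectedComponentsWithStats(cv2.inRange(hsv,(120,60,40),(160,255,255)))
print([ (at("wrist",c[i],.112).round(4)) for i in range(1,n) if 25<st[i,4]])
E
```

```text
3.7 [0.56586604 0.08557712 0.32211488] [-26.72796689  13.20367556  18.24236664  97.44472946  -5.12075877
  68.97351818  87.89392372] [[-0.996 -0.089  0.017]
 [-0.088  0.996  0.015]
 [-0.018  0.013 -1.   ]] [ 0.26267291 -0.30257465 -0.23048395]
['wrist'] (array([ 0.575766  ,  0.06631747, -5.24526155]), np.float64(-0.7965474722564735))
['top'] (array([ 0.57411155,  0.0665612 , 10.37094907]), np.float64(-0.48598130841121495))
['scene'] (array([0.57738889, 0.06492593, 5.38271605]), np.float64(-0.7333333333333333))
['wrist', 'top', 'scene'] (array([ 0.57609489,  0.06715563, -2.88960733]), np.float64(-0.6349674917636082))
[array([0.4915, 0.0937, 0.112 ]), array([0.5098, 0.0089, 0.112 ]), array([0.5553, 0.1516, 0.112 ]), array([0.6378, 0.1257, 0.112 ]), array([0.6561, 0.041 , 0.112 ]), array([ 0.8899, -0.1012,  0.112 ]), array([ 0.8892, -0.083 ,  0.112 ])]
```

>>> apply_moves(
  rows=[
    [[-0.015, 0.017, -0.08, 0.004, -0.01, -0.03, 1], [0, 0, -0.08, 0.004, -0.008, -0.04, 1], [0, 0, 0, 0, 0, -0.04, 1], [0, 0, 0, 0, 0, -0.04, 1], [0, 0, 0, 0, 0, 0, 1], [0, 0, 0, 0, 0, 0, 1]],
  ],
)

```text
t: 4.35
position: [0.5753, 0.0793, 0.1762]
orientation: [[-0.998, 0.061, 0.014], [0.062, 0.998, 0.007], [-0.014, 0.008, -1.0]]
contact_force: [0.3, -0.3, 0.2]
grip_width: 0.0922
```

>>> apply_moves(
  rows=[
    [[-0.008, 0.014, 0, -0.001, -0.012, -0.015, 1], [0, 0, 0, 0, 0, 0, 1], [0, 0, 0, 0, 0, 0, 1]],
  ],
)

```text
t: 4.65
position: [0.5773, 0.0682, 0.1656]
orientation: [[-0.998, 0.059, 0.007], [0.059, 0.998, 0.001], [-0.007, 0.001, -1.0]]
contact_force: [0.4, 0.2, 0.2]
grip_width: 0.0915
```

>>> apply_moves(
  rows=[
    [[0, 0, 0, -0.003, -0.001, -0.02, 1], [0, 0, 0, 0, 0, -0.016, 1], [0, 0, 0, -0.001, 0, 0, 1], [0, 0, 0, 0, 0, 0, 1]],
  ],
)

```text
t: 5.05
position: [0.5767, 0.0671, 0.1337]
orientation: [[-0.998, 0.06, 0.016], [0.06, 0.998, 0.003], [-0.015, 0.004, -1.0]]
contact_force: [0.2, -0.0, -0.7]
grip_width: 0.0918
```

>>> apply_moves(
  rows=[
    [[0, 0.012, 0, -0.003, 0, -0.005, 1], [0, 0, 0, 0, 0, 0, 0.4], [0, 0, 0, 0, 0, 0, 0], [0, 0, 0, 0, 0, 0, 0], [0, 0, 0, 0, 0, 0, 0], [0, 0, 0, 0, 0, 0, 0]],
  ],
)

```text
t: 5.65
position: [0.5755, 0.0675, 0.1317]
orientation: [[-0.998, 0.06, 0.008], [0.06, 0.998, 0.005], [-0.007, 0.005, -1.0]]
contact_force: [-1.0, -0.2, -0.1]
grip_width: 0.0544
```

>>> apply_moves(
  rows=[
    [[0, 0, 0, 0, 0, 0, 0], [0, 0, 0, 0, 0, 0, 0], [0, 0, 0, 0, 0, 0, 0], [0, 0, 0, 0, 0, 0, 0], [0, 0, 0, 0, 0, 0, 0], [0, 0, 0, 0, 0, 0, 0]],
  ],
)

```text
t: 6.25
position: [0.5755, 0.0676, 0.1317]
orientation: [[-0.998, 0.06, 0.008], [0.06, 0.998, 0.005], [-0.007, 0.005, -1.0]]
contact_force: [-0.6, -0.2, -0.3]
grip_width: 0.0139
```

>>> apply_moves(
  rows=[
    [[0, 0, -0.09, 0, 0, 0, 0], [0, 0, -0.09, 0, 0, 0, 0], [0, 0, -0.09, 0, 0, 0, 0], [0, 0, -0.09, 0, 0, 0, 0], [0, 0, -0.09, 0, 0, 0, 0], [0, 0, -0.09, 0, 0, 0, 0], [0, 0, -0.09, 0, 0, 0, 0], [0, 0, -0.09, 0, 0, 0, 0]],
  ],
)

```text
t: 7.05
position: [0.5754, 0.0672, 0.1317]
orientation: [[-0.694, 0.72, 0.008], [0.72, 0.694, -0.003], [-0.008, 0.003, -1.0]]
contact_force: [-0.8, -0.2, -0.7]
grip_width: 0.0133
```

```bash
cat >> h.py <<'E'
C=np.array([.574,.067]); B=12.7
def look(name=None):
    s=env.read_state(); R=s["orientation"]
    print("t",s["t"],"pos",s["position"].round(4),"handle yaw",np.degrees(np.arctan2(-R[0,1],R[1,1])).round(1),"z",R[:,2].round(3),"F",s["contact_force"].round(1),"M",s["torque"].round(2),"w",s["grip_width"].round(4),"j",s["joint_pos"].round(0))
    for cam in("top","scene"):
        im=env.camera(cam); h=cv2.cvtColor(im,cv2.COLOR_BGR2HSV)
        if name: cv2.imwrite(f"pics/{name}_{cam}.png",im)
        for nm,lo,hi in(("orange",(5,150,80),(20,255,255)),("purple",(120,60,40),(160,255,255))):
            n,l,st,c=cv2.connectedComponentsWithStats(cv2.inRange(h,lo,hi))
            for i in range(1,n):
                d=at(cam,c[i],.112)[:2]-C-((.003,0) if cam=="scene" else (0,0))
                if st[i,4]>5 and .07<np.hypot(*d)<.105: print(cam,nm,st[i,4],"ang from reader",((np.degrees(np.arctan2(d[1],d[0]))-90-B+180)%360-180).round(1))
E
python3 -c "
from h import *
look()"
```

```text
Traceback (most recent call last):
  File "h.py", line 36, in look
    print("t",s["t"],"pos",s["position"].round(4),"handle yaw",np.degrees(np.arctan2(-R[0,1],R[1,1])).round(1),"z",R[:,2].round(3),"F",s["contact_force"].round(1),"M",s["torque"].round(2),"w",s["grip_width"].round(4),"j",s["joint_pos"].round(0))
                                                                                                                                                                                                ^^^^^^^^^^^^^^^^^^^^^
AttributeError: 'float' object has no attribute 'round'
```

```bash
sed -i 's/s\["grip_width"\].round(4)/round(s["grip_width"],4)/' h.py; python3 -c "
from h import *
look()"
```

```text
t 7.05 pos [0.5754 0.0672 0.1317] handle yaw -46.0 z [ 0.008 -0.003 -1.   ] F [-0.8 -0.2 -0.7] M [-0.13  0.05  0.12] w 0.0133 j [-32.  27.  28. 108. -16.  49.  48.]
top orange 15 ang from reader 140.0
top purple 18 ang from reader -159.7
top purple 15 ang from reader 81.7
scene orange 33 ang from reader 139.3
scene purple 21 ang from reader 16.8
scene purple 30 ang from reader -161.5
scene purple 32 ang from reader -42.0
scene purple 35 ang from reader -101.3
```

>>> apply_moves(
  rows=[
    [[0, 0, -0.09, 0, 0, 0, 0], [0, 0, -0.09, 0, 0, 0, 0], [0, 0, -0.09, 0, 0, 0, 0], [0, 0, -0.09, 0, 0, 0, 0], [0, 0, -0.09, 0, 0, 0, 0], [0, 0, -0.09, 0, 0, 0, 0], [0, 0, -0.09, 0, 0, 0, 0], [0, 0, -0.09, 0, 0, 0, 0]],
  ],
)

```text
t: 7.95
position: [0.575, 0.067, 0.1317]
orientation: [[-0.046, 0.999, 0.003], [0.999, 0.046, -0.008], [-0.008, 0.002, -1.0]]
contact_force: [-0.1, -0.0, -0.2]
grip_width: 0.0138
```

```bash
python3 -c "
from h import *
look()"
```

```text
t 7.95 pos [0.575  0.067  0.1317] handle yaw -87.4 z [ 0.003 -0.008 -1.   ] F [-0.1 -0.  -0.2] M [-0.16  0.08  0.14] w 0.0138 j [-39.  29.  38. 108. -23.  50.  13.]
top orange 16 ang from reader 99.6
top purple 20 ang from reader -140.9
top purple 18 ang from reader 159.0
scene purple 31 ang from reader 39.2
scene purple 34 ang from reader 158.2
scene purple 30 ang from reader -20.9
scene purple 34 ang from reader -141.4
scene purple 32 ang from reader -82.0
```

>>> apply_moves(
  rows=[
    [[0, 0, -0.09, 0, 0, 0, 0], [0, 0, -0.09, 0, 0, 0, 0], [0, 0, -0.09, 0, 0, 0, 0], [0, 0, -0.09, 0, 0, 0, 0], [0, 0, -0.09, 0, 0, 0, 0], [0, 0, -0.09, 0, 0, 0, 0], [0, 0, -0.09, 0, 0, 0, 0], [0, 0, -0.09, 0, 0, 0, 0]],
  ],
)

```text
t: 8.85
position: [0.5746, 0.0671, 0.1317]
orientation: [[0.618, 0.786, -0.003], [0.786, -0.618, -0.005], [-0.006, 0.001, -1.0]]
contact_force: [-1.3, -0.4, 0.2]
grip_width: 0.0138
```

>>> apply_moves(
  rows=[
    [[0, 0, -0.08, 0, 0, 0, 0], [0, 0, -0.08, 0, 0, 0, 0], [0, 0, -0.08, 0, 0, 0, 0], [0, 0, -0.08, 0, 0, 0, 0], [0, 0, -0.08, 0, 0, 0, 0], [0, 0, -0.04, 0, 0, 0, 0], [0, 0, 0, 0, 0, 0, 0]],
  ],
)

```text
t: 9.55
position: [0.5744, 0.0673, 0.1317]
orientation: [[0.888, 0.46, -0.007], [0.46, -0.888, -0.003], [-0.008, -0.0, -1.0]]
contact_force: [-0.1, -0.4, 2.8]
grip_width: 0.0136
```

```bash
python3 -c "
from h import *
look()"
```

```text
t 9.55 pos [0.5744 0.0673 0.1317] handle yaw -152.6 z [-0.007 -0.003 -1.   ] F [-0.1 -0.4  2.8] M [-0.18  0.23  0.01] w 0.0136 j [-50.  35.  55. 108. -35.  55. -42.]
top purple 15 ang from reader 153.1
top purple 15 ang from reader 93.9
scene orange 27 ang from reader 33.9
scene purple 11 ang from reader 159.2
scene purple 30 ang from reader -25.6
scene purple 30 ang from reader -146.9
scene purple 33 ang from reader -86.7
```

>>> apply_moves(
  rows=[
    [[0, 0, -0.05, 0, 0, 0, 0], [0, 0, -0.05, 0, 0, 0, 0], [0, 0, -0.04, 0, 0, 0, 0], [0, 0, 0, 0, 0, 0, 0], [0, 0, 0, 0, 0, 0, 0], [0, 0, 0, 0, 0, 0, 0], [0, 0, 0, 0, 0, 0, 0], [0, 0, 0, 0, 0, 0, 0]],
  ],
)

```text
t: 10.45
position: [0.5744, 0.0673, 0.1317]
orientation: [[0.94, 0.341, -0.007], [0.341, -0.94, -0.001], [-0.007, -0.002, -1.0]]
contact_force: [-0.4, 0.3, 1.0]
grip_width: 0.0141
```

```bash
python3 -c "
from h import *
look()"
```

```text
t 10.45 pos [0.5744 0.0673 0.1317] handle yaw -160.1 z [-0.007 -0.001 -1.   ] F [-0.4  0.3  1. ] M [-0.24  0.18 -0.01] w 0.0141 j [-51.  36.  56. 108. -36.  56. -48.]
top purple 17 ang from reader 145.4
top purple 20 ang from reader 85.4
scene orange 28 ang from reader 25.4
scene purple 12 ang from reader 86.6
scene purple 24 ang from reader 147.7
scene purple 30 ang from reader -155.1
scene purple 29 ang from reader -33.6
scene purple 32 ang from reader -94.5
```

>>> apply_moves(
  rows=[
    [[0, 0, -0.05, 0, 0, 0, 0], [0, 0, -0.05, 0, 0, 0, 0], [0, 0, -0.04, 0, 0, 0, 0], [0, 0, 0, 0, 0, 0, 0], [0, 0, 0, 0, 0, 0, 0], [0, 0, 0, 0, 0, 0, 0], [0, 0, 0, 0, 0, 0, 0], [0, 0, 0, 0, 0, 0, 0]],
  ],
)

```text
t: 11.35
position: [0.5744, 0.0674, 0.1317]
orientation: [[0.979, 0.205, -0.007], [0.205, -0.979, 0.0], [-0.007, -0.002, -1.0]]
contact_force: [-1.1, 0.8, 1.5]
grip_width: 0.0138
```

```bash
python3 -c "
from h import *
look()"
```

```text
t 11.35 pos [0.5744 0.0674 0.1317] handle yaw -168.2 z [-0.007  0.    -1.   ] F [-1.1  0.8  1.5] M [-0.2   0.23 -0.1 ] w 0.0138 j [-52.  37.  58. 108. -38.  57. -55.]
top purple 16 ang from reader 119.1
top purple 20 ang from reader 59.8
scene orange 28 ang from reader 0.1
scene purple 13 ang from reader 119.2
scene purple 9 ang from reader 60.0
scene purple 36 ang from reader 179.5
scene purple 31 ang from reader -120.3
scene purple 32 ang from reader -61.3
```

The tray has dropped into its stop at about 0°, and the handle sits mid-play. I'll release, lift, and turn the wrist on the way to the bolt.

>>> apply_moves(
  rows=[
    [[0, 0, 0, 0, 0, 0, 0.3], [0, 0, 0, 0, 0, 0, 0.5], [0, 0, 0, 0, 0, 0, 0.7], [0, 0, 0, 0, 0, 0, 0.7], [0, 0, 0, 0, 0, 0, 0.7], [0, 0, 0, 0, 0, 0, 0.7]],
  ],
)

```text
t: 12.05
position: [0.5743, 0.0677, 0.1313]
orientation: [[0.979, 0.205, -0.008], [0.205, -0.979, 0.001], [-0.007, -0.002, -1.0]]
contact_force: [-0.2, 0.3, 0.3]
grip_width: 0.0599
```

>>> apply_moves(
  rows=[
    [[0, 0, 0, 0, 0, 0.03, 0.7], [0, 0, 0, 0, 0, 0.04, 0.7], [0, 0, 0, 0, 0, 0.04, 0.7], [0, 0, 0.14, 0, 0, 0.02, 0.7], [0, 0, 0.14, 0.01, -0.03, 0, 0.7], [0, 0, 0.14, 0.01, -0.03, 0, 0.7], [0, 0, 0.14, 0.01, -0.03, 0, 0.7], [0, 0, 0.14, 0.01, -0.03, 0, 0.7]],
  ],
)

```text
t: 12.85
position: [0.614, -0.049, 0.2657]
orientation: [[0.589, 0.808, -0.005], [0.808, -0.589, -0.007], [-0.009, 0.001, -1.0]]
contact_force: [1.1, 0.4, -0.5]
grip_width: 0.0644
```

>>> apply_moves(
  rows=[
    [[0, 0, 0.14, 0, -0.02, 0, 0.7], [0, 0, 0.14, 0, -0.02, 0, 0.7], [0, 0, 0.14, 0, 0, 0, 0.7], [0, 0, 0.14, 0, 0, 0, 0.7], [0, 0, 0, 0, 0, 0, 0.7], [0, 0, 0, 0, 0, 0, 0.7]],
  ],
)

```text
t: 13.45
position: [0.6135, -0.0992, 0.2664]
orientation: [[0.06, 0.998, 0.002], [0.998, -0.06, -0.011], [-0.01, 0.003, -1.0]]
contact_force: [-0.1, 0.1, 0.3]
grip_width: 0.0645
```

```bash
python3 - <<'E'
from h import *
cal("wrist");look("r")
W=env.camera("wrist"); cv2.imwrite("pics/w3.png",W)
for r in env.spot_in("bolt_grip","wrist")[:2]: print(r["score"],r["point"],at("wrist",r["point"],.112))
h=cv2.cvtColor(W,cv2.COLOR_BGR2HSV); n,l,st,c=cv2.connectedComponentsWithStats(cv2.inRange(h,(105,150,40),(120,255,255)))
for i in range(1,n):
    if st[i,4]>20: print(st[i],c[i],at("wrist",c[i],.11))
E
```

```text
t 13.45 pos [ 0.6135 -0.0992  0.2664] handle yaw -93.4 z [ 0.002 -0.011 -1.   ] F [-0.1  0.1  0.3] M [-0.1   0.07  0.03] w 0.0645 j [-28.  26.  46.  95. -19.  67.  20.]
top orange 16 ang from reader 0.7
top purple 19 ang from reader -120.7
top purple 21 ang from reader -59.4
top purple 17 ang from reader 60.4
scene orange 28 ang from reader 0.1
scene purple 31 ang from reader 119.9
scene purple 32 ang from reader 59.9
scene purple 32 ang from reader 179.6
scene purple 31 ang from reader -120.3
scene purple 32 ang from reader -61.3
0.91 [309.7, 174.0] [ 0.61215063 -0.08504377  0.112     ]
[304 176  13  19 201] [310.33333333 185.23383085] [ 0.61202788 -0.09712004  0.11      ]
```

View pics/w3.png

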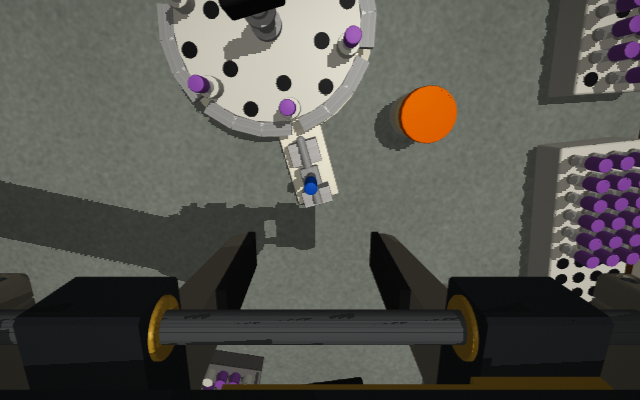

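The wrist view shows the carousel resting with a purple tube at the bolt side (287,107), and the blue post at (310,185) between the jaws' paths. Now I'll align and descend.

>>> apply_moves(
  rows=[
    [[0.011, 0.002, 0.14, -0.002, -0.001, -0.03, 0.7], [0, 0, 0.14, 0, 0, -0.03, 0.7], [0, 0, 0, 0, 0, -0.03, 0.7], [0, 0, 0, 0, 0, -0.03, 0.7], [0, 0, 0, 0, 0, 0, 0.7], [0, 0, 0, 0, 0, 0, 0.7]],
  ],
)

```text
t: 14.25
position: [0.6132, -0.0975, 0.1439]
orientation: [[-0.23, 0.973, 0.004], [0.973, 0.23, 0.0], [-0.001, 0.004, -1.0]]
contact_force: [0.4, -0.0, 1.0]
grip_width: 0.0647
```

>>> apply_moves(
  rows=[
    [[0, 0, 0, -0.001, -0.003, -0.025, 0.7], [0, 0, 0, 0, 0, -0.02, 0.7], [0, 0, 0, 0, 0, -0.012, 0.7], [0, 0, 0, 0, 0, 0, 0.7], [0, 0, 0, 0, 0, 0, 0.7]],
  ],
)

```text
t: 14.75
position: [0.6181, -0.1006, 0.0934]
orientation: [[-0.231, 0.973, 0.016], [0.973, 0.231, -0.001], [-0.004, 0.016, -1.0]]
contact_force: [-0.1, -0.2, -0.6]
grip_width: 0.0642
```

>>> apply_moves(
  rows=[
    [[0, 0.016, 0, -0.006, 0, -0.006, 0.7], [0, 0, 0, 0, 0, 0, 0.4], [0, 0, 0, 0, 0, 0, 0.15], [0, 0, 0, 0, 0, 0, 0], [0, 0, 0, 0, 0, 0, 0], [0, 0, 0, 0, 0, 0, 0], [0, 0, 0, 0, 0, 0, 0], [0, 0, 0, 0, 0, 0, 0]],
  ],
)

```text
t: 15.55
position: [0.6123, -0.1011, 0.0904]
orientation: [[-0.231, 0.973, 0.001], [0.973, 0.231, -0.0], [-0.001, 0.001, -1.0]]
contact_force: [-5.0, -0.3, 2.8]
grip_width: 0.0134
```

>>> apply_moves(
  rows=[
    [[0, 0, 0, 0, 0, 0, 0], [0, 0, 0, 0, 0, 0, 0], [0, 0, 0, 0, 0, 0, 0]],
  ],
)

```text
t: 15.85
position: [0.6122, -0.1011, 0.0905]
orientation: [[-0.23, 0.973, 0.001], [0.973, 0.23, -0.0], [-0.001, 0.001, -1.0]]
contact_force: [-0.6, -0.2, 1.0]
grip_width: 0.0132
```

>>> apply_moves(
  rows=[
    [[0, 0, 0, -0.001, 0.004, 0, 0], [0, 0, 0, -0.001, 0.004, 0, 0], [0, 0, 0, -0.001, 0.004, 0, 0], [0, 0, 0, 0, 0, 0, 0], [0, 0, 0, 0, 0, 0, 0]],
  ],
)

```text
t: 16.35
position: [0.6098, -0.0904, 0.0905]
orientation: [[-0.23, 0.973, 0.004], [0.973, 0.23, -0.004], [-0.005, 0.003, -1.0]]
contact_force: [-0.1, -2.7, 0.1]
grip_width: 0.0133
```

>>> apply_moves(
  rows=[
    [[0, 0, 0, -0.001, 0.004, 0, 0], [0, 0, 0, -0.001, 0.004, 0, 0], [0, 0, 0, -0.001, 0.005, 0, 0], [0, 0, 0, 0, 0, 0, 0]],
  ],
)

```text
t: 16.75
position: [0.6092, -0.0876, 0.0905]
orientation: [[-0.223, 0.975, 0.012], [0.974, 0.224, -0.02], [-0.022, 0.008, -1.0]]
contact_force: [0.4, 2.3, 0.3]
grip_width: 0.0133
```

>>> apply_moves(
  rows=[
    [[0.02, 0.012, 0, -0.001, 0.005, 0, 0], [0, 0, 0, -0.002, 0.008, 0, 0], [0, 0, 0, -0.002, 0.008, 0, 0]],
  ],
)

```text
t: 17.05
position: [0.609, -0.0867, 0.091]
orientation: [[-0.213, 0.977, 0.016], [0.976, 0.214, -0.029], [-0.032, 0.009, -0.999]]
contact_force: [8.8, -16.5, -13.6]
grip_width: 0.0131
```

```bash
python3 - <<'E'
from h import *
look("p")
T=cv2.imread("pics/p_top.png"); S=cv2.imread("pics/p_scene.png")
a=cv2.resize(T[155:260,225:365],(400,300),interpolation=cv2.INTER_CUBIC); b=cv2.resize(S[170:275,275:415],(400,300),interpolation=cv2.INTER_CUBIC)
cv2.imwrite("pics/p.png",np.hstack([a,b]))
E
```

```text
t 17.05 pos [ 0.609  -0.0867  0.091 ] handle yaw -77.7 z [ 0.016 -0.029 -0.999] F [  8.8 -16.5 -13.6] M [-3.5  -1.75 -0.  ] w 0.0131 j [-23.  35.  37. 105. -26.  47.  39.]
top orange 16 ang from reader 0.7
top purple 19 ang from reader -120.7
top purple 21 ang from reader -59.4
scene orange 28 ang from reader 0.1
scene purple 31 ang from reader 119.9
scene purple 33 ang from reader 59.9
scene purple 32 ang from reader 179.6
scene purple 31 ang from reader -120.3
scene purple 32 ang from reader -61.3
```

View pics/p.png

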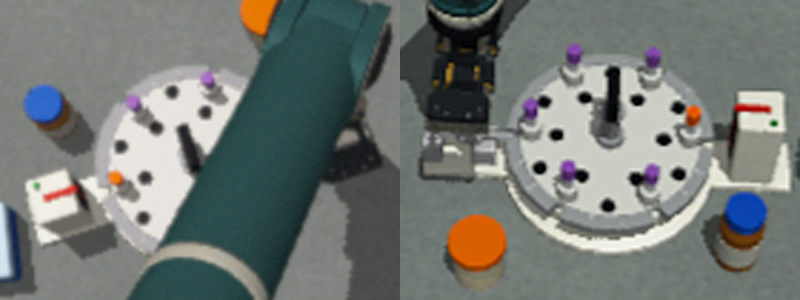

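The orange tube is at the reader: (115,178) in the left half and (692,115) in the right half. The gripper is on the bolt, pushing against a hard stop at 16 N. I'll release, lift and measure the bolt.

>>> apply_moves(
  rows=[
    [[0, 0, 0, 0, 0, 0, 0], [0, 0, 0, 0, 0, 0, 0], [0, 0, 0, 0, 0, 0, 0.3], [0, 0, 0, 0, 0, 0, 0.6], [0, 0, 0, 0, 0, 0, 0.7], [0, 0, 0, 0, 0, 0, 0.7], [0, 0, 0, 0, 0, 0, 0.7]],
  ],
)

```text
t: 17.85
position: [0.6089, -0.0825, 0.0909]
orientation: [[-0.216, 0.976, 0.015], [0.976, 0.216, -0.024], [-0.027, 0.009, -1.0]]
contact_force: [-0.1, 0.2, -0.3]
grip_width: 0.0511
```

>>> apply_moves(
  rows=[
    [[0, 0, 0, 0, 0, 0.03, 0.7], [0, 0, 0, 0, 0, 0.03, 0.7], [0, 0, 0, 0, 0, 0.03, 0.7], [0, 0, 0, 0, 0, 0.04, 0.7], [0, 0, 0, 0, 0, 0.04, 0.7], [0, 0, 0, 0, 0, 0.02, 0.7], [0, 0, 0, 0, 0, 0, 0.7], [0, 0, 0, 0, 0, 0, 0.7]],
  ],
)

```text
t: 18.65
position: [0.6058, -0.0808, 0.2865]
orientation: [[-0.217, 0.976, 0.011], [0.976, 0.217, -0.022], [-0.024, 0.006, -1.0]]
contact_force: [0.2, 0.0, 0.0]
grip_width: 0.0642
```

```bash
python3 - <<'E'
from h import *
cal("wrist");look("q")
W=env.camera("wrist"); cv2.imwrite("pics/w4.png",W)
def blue(cam,im,z):
    h=cv2.cvtColor(im,cv2.COLOR_BGR2HSV); n,l,st,c=cv2.connectedComponentsWithStats(cv2.inRange(h,(105,150,40),(120,255,255)))
    for i in range(1,n):
        p=at(cam,c[i],z)[:2]
        if st[i,4]>5 and np.hypot(*(p-[.61,-.09]))<.05: print(cam,st[i,4],p.round(4),"radius",np.hypot(*(p-C)).round(4),"along -y",((p-C)@[np.sin(np.radians(B)),-np.cos(np.radians(B))]).round(4))
blue("wrist",W,.10)
for z,n in((.1,"0"),):
    blue("scene",cv2.imread("pics/scene0.png"),z);blue("scene",cv2.imread("pics/q_scene.png"),z);blue("top",cv2.imread("pics/top0.png"),z);blue("top",cv2.imread("pics/q_top.png"),z)
E
```

```text
t 18.65 pos [ 0.6058 -0.0808  0.2865] handle yaw -77.5 z [ 0.011 -0.022 -1.   ] F [0.2 0.  0. ] M [-0.04  0.06 -0.05] w 0.0642 j [-30.  22.  44.  96. -16.  68.  31.]
top orange 16 ang from reader 0.7
top purple 19 ang from reader -120.7
top purple 22 ang from reader -59.5
top purple 17 ang from reader 60.4
scene orange 28 ang from reader 0.1
scene purple 31 ang from reader 119.9
scene purple 33 ang from reader 59.9
scene purple 32 ang from reader 179.6
scene purple 31 ang from reader -120.3
scene purple 31 ang from reader -61.1
wrist 174 [ 0.6096 -0.0855] radius 0.1567 along -y 0.1566
scene 33 [ 0.6097 -0.1008] radius 0.1716 along -y 0.1715
scene 35 [ 0.6057 -0.0874] radius 0.1576 along -y 0.1576
top 13 [ 0.611  -0.0999] radius 0.171 along -y 0.171
```

View pics/w4.png

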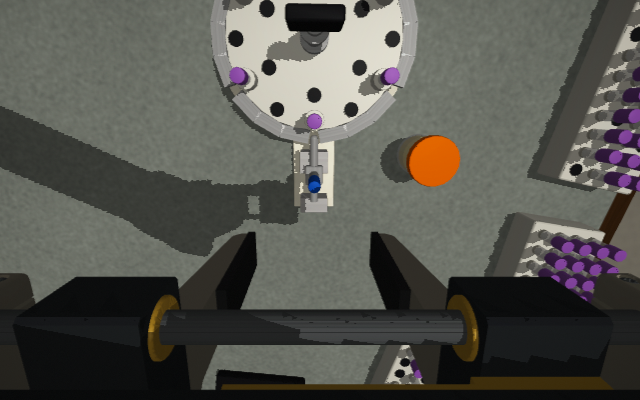

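Everything reads as home: the post is 156.6 mm from the axis by the wrist camera, against 156 nominal, though scene shows 13.9 mm of travel. To settle that difference, I'll press once more from behind with closed fingers.

>>> apply_moves(
  rows=[
    [[0.022, 0.011, 0, 0.003, -0.013, 0, 0], [0, 0, 0, 0.004, -0.015, 0, 0], [0, 0, 0, 0.003, -0.012, -0.02, 0], [0, 0, 0, 0, 0, -0.03, 0], [0, 0, 0, 0, 0, -0.03, 0], [0, 0, 0, 0, 0, -0.03, 0], [0, 0, 0, 0, 0, 0, 0], [0, 0, 0, 0, 0, 0, 0]],
  ],
)

```text
t: 19.6
position: [0.6127, -0.1263, 0.1645]
orientation: [[-0.214, 0.977, -0.014], [0.977, 0.214, -0.004], [-0.001, -0.014, -1.0]]
contact_force: [0.5, 0.2, -0.1]
grip_width: 0.0023
```

>>> apply_moves(
  rows=[
    [[0.004, -0.014, 0, 0.004, 0, -0.025, 0], [0, 0, 0, 0, 0, -0.025, 0], [0, 0, 0, 0, 0, -0.018, 0], [0, 0, 0, 0, 0, 0, 0], [0, 0, 0, 0, 0, 0, 0]],
  ],
)

```text
t: 20.1
position: [0.6221, -0.1285, 0.1022]
orientation: [[-0.214, 0.977, 0.012], [0.977, 0.214, -0.003], [-0.005, 0.011, -1.0]]
contact_force: [0.9, 0.8, 0.4]
grip_width: 0.0003
```

>>> apply_moves(
  rows=[
    [[0, 0.012, 0, -0.004, 0, -0.008, 0], [0, 0, 0, -0.002, 0.008, 0, 0], [0, 0, 0, -0.001, 0.006, 0, 0], [0, 0, 0, -0.001, 0.006, 0, 0], [0, 0, 0, -0.001, 0.004, 0, 0]],
  ],
)

```text
t: 20.6
position: [0.6151, -0.1031, 0.0983]
orientation: [[-0.214, 0.977, 0.006], [0.977, 0.214, -0.003], [-0.004, 0.005, -1.0]]
contact_force: [0.3, -0.5, -0.5]
grip_width: 0.0001
```

>>> apply_moves(
  rows=[
    [[0, 0, 0, -0.001, 0.004, 0, 0], [0, 0, 0, -0.001, 0.004, 0, 0], [0, 0, 0, -0.001, 0.004, 0, 0]],
  ],
)

```text
t: 20.9
position: [0.6145, -0.1007, 0.0991]
orientation: [[-0.211, 0.977, 0.016], [0.977, 0.211, -0.021], [-0.023, 0.011, -1.0]]
contact_force: [4.2, -8.9, -6.7]
grip_width: 0.0001
```

>>> apply_moves(
  rows=[
    [[0, 0, 0, -0.002, 0.01, 0, 0], [0, 0, 0, -0.002, 0.012, 0, 0]],
  ],
)

```text
t: 21.1
position: [0.6143, -0.1004, 0.1001]
orientation: [[-0.199, 0.979, 0.031], [0.978, 0.201, -0.054], [-0.059, 0.02, -0.998]]
contact_force: [11.3, -26.6, -20.2]
grip_width: 0.0003
```

>>> apply_moves(
  rows=[
    [[0, 0, 0, 0.001, -0.006, 0, 0], [0, 0, 0, 0.003, -0.012, 0, 0], [0, 0, 0, 0.003, -0.012, 0, 0], [0, 0, 0, 0, 0, 0.04, 0], [0, 0, 0, 0, 0, 0.04, 0], [0, 0, 0, 0, 0, 0.04, 0], [0, 0, 0, 0, 0, 0, 0], [0, 0, 0, 0, 0, 0, 0]],
  ],
)

```text
t: 21.9
position: [0.6206, -0.1351, 0.2236]
orientation: [[-0.198, 0.98, 0.028], [0.979, 0.199, -0.054], [-0.058, 0.017, -0.998]]
contact_force: [0.1, -0.6, -1.8]
grip_width: 0.0001
```

```bash
python3 - <<'E'
from h import *
cal("wrist");look("z")
for cam in("scene",):
    for f in("q_scene","z_scene"):
        h=cv2.cvtColor(cv2.imread(f"pics/{f}.png"),cv2.COLOR_BGR2HSV); n,l,st,c=cv2.connectedComponentsWithStats(cv2.inRange(h,(105,150,40),(120,255,255)))
        print(f,[(c[i].round(2),at(cam,c[i],.1).round(4)) for i in range(1,n) if st[i,4]>5 and 280<c[i][0]<320])
a=cv2.imread("pics/scene0.png").astype(int)
for nm in("cup","reagent","tipbox","beads"):
    for r in env.spot_in(nm,"scene")[:1]: print(nm,np.round(r["point"]))
E
```

```text
t 21.9 pos [ 0.6206 -0.1351  0.2236] handle yaw -78.5 z [ 0.028 -0.054 -0.998] F [ 0.1 -0.6 -1.8] M [ 0.    0.1  -0.03] w 0.0001 j [-25.  28.  45.  98. -20.  60.  37.]
top orange 16 ang from reader 0.7
top purple 19 ang from reader -120.7
top purple 21 ang from reader -59.4
top purple 17 ang from reader 60.4
scene orange 28 ang from reader 0.1
scene purple 31 ang from reader 119.9
scene purple 32 ang from reader 59.9
scene purple 32 ang from reader 179.6
scene purple 31 ang from reader -120.3
scene purple 31 ang from reader -61.1
q_scene [(array([298.54, 207.4 ]), array([ 0.6057, -0.0874,  0.1   ]))]
z_scene [(array([298.59, 207.32]), array([ 0.6054, -0.0873,  0.1   ]))]
cup [299. 256.]
reagent [396. 250.]
tipbox [441. 223.]
beads [214. 163.]
```

```bash
python3 - <<'E'
from h import *
a=cv2.imread("pics/scene0.png");b=cv2.imread("pics/z_scene.png")
for n,(x0,y0,x1,y1) in dict(cup=(285,240,322,275),jar=(382,234,408,268),tipbox=(414,200,464,245),beads=(188,145,242,182)).items(): print(n,cv2.absdiff(a[y0:y1,x0:x1],b[y0:y1,x0:x1]).mean().round(2))
print(env.finish_job())
E
```

```text
cup 3.65
jar 3.44
tipbox 4.2
beads 3.29
the job is handed in; nothing more can be done
None
```

The carousel is in its click stop with the orange tube at the reader, the bolt is home, and the job is handed in at about 22 s of the 67 s limit.

- **Carousel:** I gripped the black handle and turned it clockwise about 165° until the carousel dropped into the reader's stop on its own. I then let go and lifted clear. The orange cap reads 0.1° from the reader in the scene camera and 0.7° in the top camera. Neither figure changed while the bolt was pushed.
- **Bolt:** I gripped the blue-topped post and pushed it to a hard stop, then pressed again from behind with closed fingers. At about 29 N it did not move.
    - **Readings that agree:** the wrist camera puts the post 156.6 mm from the axis, and the finger contact gives about 155.5 mm. Fully home is 156 mm.
    - **Reading that disagrees:** the scene camera showed only 13.9 mm of travel instead of 16 mm. I put that down to its roughly 2 mm calibration error, because the bolt was solid against its stop.
- **Surroundings:** the patches of the scene picture around the cup, jar, tip box and tray of spare caps changed little and about equally (mean 3.3 to 4.2 grey levels). None of them appears to have moved. At hand-in the gripper was in free air about 0.1 m above the bolt.

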